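# Drop the keyed knob handle home in the lapping disc

### The job

Fit the black bar-grip knob handle to the copper lapping disc whose steel hub has the long slot: lift the handle off its rest ring, turn it until its flat steel stub lines up with the slot, lower it so that the stub drops in and its flange sits fully home on the hub, then let go. Lower it into the slot in the grip rather than letting it fall from above, and do not knock the glass puck.

Things in the scene. Friction and masses are not known exactly. Their poses are not given: they have to be found in the camera images.
- handle_grip (a point): Centre of the upright bar grip of the loose black handle (0.25 kg): bar 66 mm long (x), 24 thick (y, pinch across it), 52 high; this point is half-way up. Under it a 5 mm thick round steel flange, 72 across, its underside 31 mm below this point; under that a flat steel stub 44 long (x, parallel to the bar), 12 thick, 16 deep, its end 47 mm below this point. z up. Half a turn makes no difference.
- rest: Fixed aluminium rest ring, 80 mm outside, 60 inside, 24 high; origin at the centre of its underside on the bench. At the start the handle stands upright with its flange on this ring, stub inside, at any yaw, and simply lifts out. A second such ring holds a bystander handle with a round mushroom grip.
- slot (a point): Centre of the slot's mouth, 38 mm above the bench, on the 80 x 80 x 20 mm steel hub of the wanted copper disc (150 across, 18 thick, fixed). Slot 64 mm long (x), 32 wide (y), 20 deep: the stub has 10 mm play each way and, centred, enters up to 25 degrees out of line. z up. Seated, the grip centre is 31 mm above this point. A like disc with a 40 mm round hole is a bystander; the stub does not fit it.
- puck_center (a point): Centre of the loose frosted glass inspection puck, 60 mm in diameter, 25 mm high, lying flat on the bench between the two discs. Leave it alone.
Mind the look-alikes: they are no part of the job. Leave any yellow look-alike of the part that bears handle_grip alone.

How it is judged:
On the way, in this order (a step that is already met when the one before it is completed fails the run):
1. the handle is lifted clear of its rest ring (height (world z) of handle_grip above 0.08 m and contact force between the fingers and handle above 0.5 N), for 0.1 s.
2. still held, the handle is lowered over the slot, lined up with it, to within 25 mm of fully home (z of handle_grip in the frame of slot below 0.056 m and horizontal distance between handle_grip and slot below 0.016 m and angle between the x axis of handle_grip and the x axis of slot, either way round below 0.6 rad and contact force between the fingers and handle above 0.5 N), for 0.1 s.
At the end, for the whole second after the job is handed in: The bar-grip handle stands released, upright (within 0.1 rad) and at rest in the slotted hub, its stub in the slot (within 16 mm of centre and 0.6 rad of the slot's line) and its flange down on the hub (grip centre 26 to 35 mm above the slot's mouth) (z of handle_grip in the frame of slot between 0.026 and 0.035 m and horizontal distance between handle_grip and slot below 0.016 m and angle between the x axis of handle_grip and the x axis of slot, either way round below 0.6 rad and angle between handle_grip's own z axis and vertical below 0.1 rad and linear speed of handle below 0.02 m/s); the robot touches nothing.
It fails at once if the glass puck is knocked more than 20 mm from its place (distance of puck_center from where it was at the start of the episode above 0.02 m).
It also fails if it takes over 35 s, if anything falls off the work surface, if the arm or the gripper's body presses on something with over 40 N, if the wrist force passes 120 N, or if a joint passes its speed limit or range.

### The arm

A 6-joint arm with a two-finger parallel gripper is mounted at the origin on the work surface. World frame = base frame: x ahead of the robot, y to its left, z up, the work surface at z = 0. Lengths are in m, angles in rad, forces in N, time in s.
With the tool pointing down it reaches from about 0.25 to 0.775 m from the base axis. Payload 4 kg.
Tool frame: the origin (TCP) lies between the finger pads; the fingertips stand 17 mm ahead of it and the grasp point (between the pads) lies 2 mm behind it (tip_extent is the z of the fingertips in the tool frame, in m); z points along the fingers, y is the direction in which the jaws open and shut (so a half turn about z gives the same grasp; the last joint's range is limited). The gripper opens to 94 mm and grips with 3 to 60 N. Pads are 16 mm wide; open, the fingers measure 119 mm over their backs; the gripper's body (75 mm by 177 mm) begins 78 mm behind the grasp point.
Start: joints at [1.18, 0.087, 1.371, -0, 1.684, -0.103], TCP at [0.156, 0.527, 0.196] pointing down, gripper open.
Joint ranges: [-3.1, 3.1], [-0.76, 2.03], [0.27, 2.55], [-1.08, 4.22], [0.17, 2.65], [-2.57, 2.57]. Speed limits (rad/s): [2.79, 2.79, 3.14, 3.14, 3.14, 3.14].

### API

Orientations are given as [roll, pitch, yaw] about the fixed x, y, z axes, in that order (R = Rz(yaw) Ry(pitch) Rx(roll)).
In Python, from plant import * gives the robot as it stands. The module is installed in compiled form; this text tells all that it offers.
- The arm moves only by the tool apply_moves, never from a script. Its argument "series" is a list of rows, each an object with "jaw": the opening, from 0 (shut) to 1 (fully open); "travel": the shift along the tool's x, y, z in m, a list of three; "twist": the turn about the tool's z in degrees. In form: [{"jaw": jaw, "travel": [tx, ty, tz], "twist": twist}, ...]. A call has 1 to 10 rows; each row shifts and turns the commanded pose from where the row before left it, along the tool's axes as they then stand; what a row does not reach is not made up. A row lasts 1/8 s, in which the tool goes at most 62.5 mm and 10.7 degrees, less where a joint would pass 70% of its speed; a pose out of reach is approached as far as the arm can. A call with a gripper value outside its range is refused whole. The fingers move at their own pace and stop on an object; "squeeze" is the grip in N (left out, the last holds). Time passes only in rows, so rows that do not move let the fingers close. It gives the time, the measured TCP pose, the force and the opening at its end, in the units of the state.
- state(): the state, without advancing time (a new reading comes with each control period).
- get_image(name): name is "scene" or "top" or "wrist"; returns the picture (420x560x3 uint8, blue, green, red); there is no depth.
- camera_info(name): a dict with "intrinsics" (3x3 intrinsics, pixels), "R" (3x3) and "t" (3): a world point X has camera coordinates R X + t; the wrist camera has in their place "T_tool_cam" (4x4, takes a point from camera to tool coordinates, whose origin is the TCP and whose axes are the flange's). Camera axes: x right, y down, z forward; pixel columns grow to the right and rows downward; lengths in m; the calibration is good to about 2 mm. A picture is of the moment at which its call begins: read the wrist's pose just before it. camera_info takes no time and is no camera call.
- finish_job(): hands the job in, once; it reports no verdict.
The state is a dict: "time": time; "joints": joint angles; "dq": joint speeds; "joint_efforts": joint torques, N m; "tcp_pos": TCP position; "tcp_rot": TCP orientation; "ft_force": force on the tool from outside, world axes, zero at the start; "torque": the same for the moment, N m; "gripper_width": finger opening in m.
Only numpy, scipy, OpenCV 4.12 (cv2) and the standard library are available. Lean on these libraries where they do the work, as an engineer would, in place of code of your own. Each camera call takes 0.05 s, during which the arm holds its last target.

## Working session

There is one attempt and no reset: what is moved stays moved. The work goes in short steps, Python scripts to look and compute and a tool call to move; the robot and the scene stay as the last step left them, time stands still between calls to the robot, and variables do not carry over. Pictures are saved under pics/ and viewed, and the job is handed in when it is done.

Besides the shell and the picture viewer there is one more tool, called after ">>>" as name([rows], argument=value, ...), one row to a line, values as JSON. apply_moves: Moves the arm, as the interface text tells. Its arguments: {"type":"object","properties":{"series":{"type":"array"},"squeeze":{"type":"number"}},"required":["series"]}

```bash
mkdir -p pics && python3 - <<'E'
from plant import *
import cv2
for n in ("top","scene"):
    cv2.imwrite(f"pics/{n}0.png",get_image(n))
    c=camera_info(n);print(n,c)
print(camera_info("wrist"));print(state())
E
```

```text
top {'intrinsics': array([[481.45027412,   0.        , 284.15233397],
       [  0.        , 481.45027412, 210.00296339],
       [  0.        ,   0.        ,   1.        ]]), 'R': array([[ 0.01830292, -0.99980513,  0.00739592],
       [-0.98734363, -0.01923932, -0.15742428],
       [ 0.1575359 , -0.00442099, -0.98750336]]), 't': array([-0.03726632,  0.49364191,  0.77118879])}
scene {'intrinsics': array([[500.50092966,   0.        , 271.9552736 ],
       [  0.        , 500.50092966, 213.29822734],
       [  0.        ,   0.        ,   1.        ]]), 'R': array([[-0.83194455,  0.55467537,  0.01426511],
       [ 0.33022946,  0.51563632, -0.79061222],
       [-0.44588873, -0.65303477, -0.61215098]]), 't': array([ 0.40743784, -0.09208265,  1.01883793])}
{'intrinsics': array([[300.99639268,   0.        , 284.80192837],
       [  0.        , 300.99639268, 209.23440137],
       [  0.        ,   0.        ,   1.        ]]), 'T_tool_cam': array([[-3.03403222e-04, -9.61661843e-01, -2.74237865e-01,
         8.04151209e-02],
       [ 9.99999524e-01, -3.75332892e-05, -9.74733178e-04,
        -4.039
[... 167 characters left out ...]
00000000e+00]])}
{'time': 0.1, 'joints': array([ 1.17984607e+00,  8.78890950e-02,  1.37210388e+00, -1.47779208e-05,
        1.68360698e+00, -1.03113828e-01]), 'dq': array([-1.47627096e-03, -2.48957275e-03, -4.06201331e-03, -1.14184377e-03,
        5.43898279e-04, -1.15526599e-05]), 'joint_efforts': array([ 2.48349548e-03, -3.41254485e+01, -3.03299940e+01,  7.20945792e-02,
        3.04303248e-02, -8.31328043e-05]), 'tcp_pos': array([0.15595066, 0.52688479, 0.19441649]), 'tcp_rot': array([-3.13959450e+00, -1.92004259e-04,  2.85375438e+00]), 'ft_force': array([-0.35700373,  0.03226734, -0.15710985]), 'torque': array([-0.02612541,  0.0508177 ,  0.0260364 ]), 'gripper_width': 0.09356238049427994}
```

View pics/top0.png

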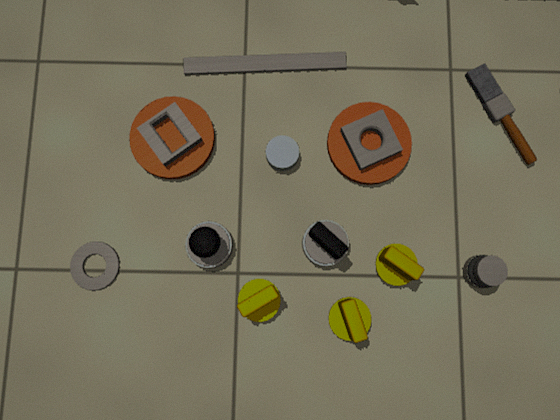

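View pics/scene0.png

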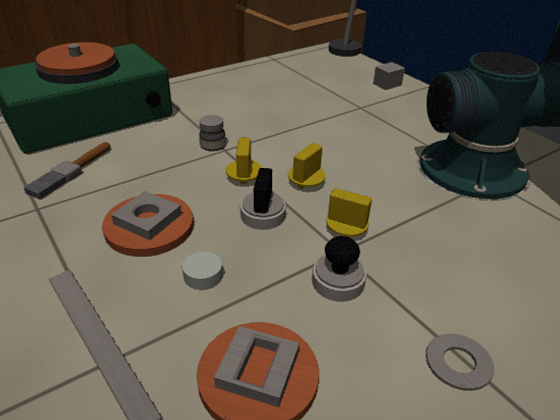

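Top view: the slotted hub is at about (170,136) and the black bar grip at about (328,240). The puck is at (283,153) and the mushroom handle at (205,243). I'll zoom in on the details next.

```bash
cat > h.py <<'E'
import numpy as np,cv2
from plant import *
def ray(n,uv,z):
    c=camera_info(n);R,t,K=c["R"],c["t"],c["intrinsics"]
    C=-R.T@t; d=R.T@np.linalg.inv(K)@np.array([uv[0],uv[1],1.])
    return C+d*(z-C[2])/d[2]
def proj(n,X):
    c=camera_info(n);p=c["intrinsics"]@(c["R"]@np.array(X)+c["t"]);return p[:2]/p[2]
E
python3 - <<'E'
from h import *
im=cv2.imread("pics/top0.png")
a=cv2.resize(im[90:190,120:220],(400,400),interpolation=cv2.INTER_CUBIC)
b=cv2.resize(im[195:295,280:380],(400,400),interpolation=cv2.INTER_CUBIC)
cv2.imwrite("pics/crop.png",np.clip(np.hstack([a,b])*1.6,0,255).astype(np.uint8))
c=camera_info("top");print(-c["R"].T@c["t"])
g=im.max(2)
m=((g<45)*255).astype(np.uint8)
cs,_=cv2.findContours(m,0,1)
for k in cs:
    if cv2.contourArea(k)>150: print(cv2.contourArea(k),cv2.minAreaRect(k),cv2.boundingRect(k))
E
```

```text
[ 0.36658636 -0.0243523   0.83953837]
278.5 ((475.15594482421875, 273.096923828125), (32.915836334228516, 24.995258331298828), 76.86598205566406) (463, 255, 29, 33)
726.0 ((204.50003051757812, 242.00003051757812), (30.405588150024414, 30.405588150024414), 45.0) (189, 227, 32, 31)
687.0 ((327.1659851074219, 240.8775634765625), (41.28123474121094, 18.782527923583984), 41.4964714050293) (309, 222, 40, 38)
239.0 ((495.8972473144531, 119.68462371826172), (109.4378890991211, 9.020759582519531), 53.530765533447266) (465, 73, 64, 92)
```

View pics/crop.png

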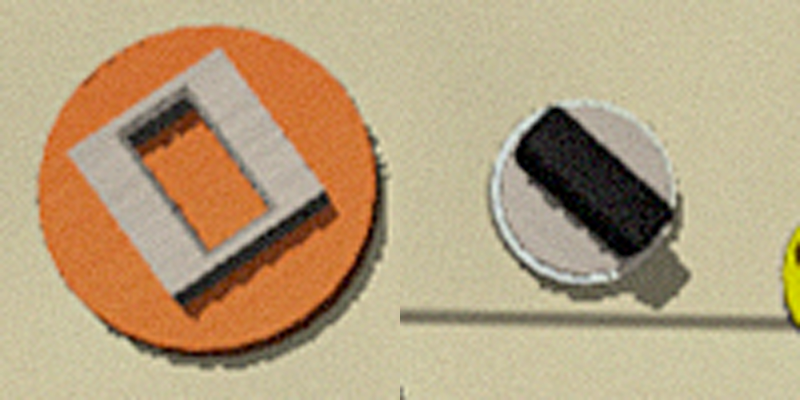

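```bash
python3 - <<'E'
from h import *
P=lambda x,y,o:((x+.5)/4-.5+o[0],(y+.5)/4-.5+o[1])
def show(nm,pts,o,z):
    W=np.array([ray("top",P(*p,o),z)[:2] for p in pts]);print(nm,W.round(4).tolist(),"c",W.mean(0).round(4))
    for i in range(4):
        d=W[(i+1)%4]-W[i];print("  len",np.hypot(*d).round(4),"yaw",np.degrees(np.arctan2(d[1],d[0])).round(1)%180)
show("hub",[(68,152),(222,48),(326,193),(173,298)],(120,90),.038)
show("slot",[(120,138),(188,88),(270,208),(208,252)],(120,90),.038)
im=cv2.imread("pics/top0.png")
m=((im.max(2)<45)*255).astype(np.uint8)
n,l,s,cc=cv2.connectedComponentsWithStats(m[222:260,309:349])
k=max(cv2.findContours(m[215:265,300:355],0,1)[0],key=cv2.contourArea)+np.array([300,215])
r=cv2.minAreaRect(k);B=cv2.boxPoints(r)
W=np.array([ray("top",p,.081)[:2] for p in B]);print(W.mean(0))
for i in range(2):
    d=W[i+1]-W[i];print(np.hypot(*d),np.degrees(np.arctan2(d[1],d[0]))%180)
# flange/ring: fit on outer bright ring contour
hsv=cv2.cvtColor(im,cv2.COLOR_BGR2HSV); 
sub=slice(205,280),slice(290,365)
lo=((hsv[...,1]<45)&(hsv[...,2]>70))|(m>0)
mm=(lo[sub]*255).astype(np.uint8)
k=max(cv2.findContours(mm,0,1)[0],key=cv2.contourArea);k=cv2.convexHull(k)+np.array([290,205])
e=cv2.fitEllipse(k);print(e,ray("top",e[0],.026),"diam",e[1][0]/481*.81)
# disc 
o=cv2.inRange(hsv,(3,120,60),(18,255,255))
for x0 in (120,310):
    k=max(cv2.findContours(o[85:195,x0:x0+110],0,1)[0],key=cv2.contourArea);e=cv2.fitEllipse(cv2.convexHull(k)+np.array([x0,85]));print(e,ray("top",e[0],.018))
E
```

```text
hub [[0.6337, 0.2297], [0.6823, 0.1659], [0.6176, 0.1176], [0.5698, 0.1807]] c [0.6258 0.1735]
  len 0.0803 yaw 127.2
  len 0.0807 yaw 36.80000000000001
  len 0.0792 yaw 127.2
  len 0.0806 yaw 37.5
slot [[0.6405, 0.2077], [0.6637, 0.1796], [0.6104, 0.1413], [0.5904, 0.1669]] c [0.6262 0.1739]
  len 0.0365 yaw 129.6
  len 0.0656 yaw 35.69999999999999
  len 0.0325 yaw 128.1
  len 0.0646 yaw 39.2
[ 0.43963622 -0.09653827]
0.030079207577231072 139.46754066298416
0.06501279034271248 49.05663738185282
((325.1064758300781, 242.4852752685547), (46.572540283203125, 47.303260803222656), 7.6465654373168945) [ 0.44201055 -0.0983798   0.026     ] diam 0.07842777053928178
((171.20643615722656, 136.7122802734375), (80.56259155273438, 84.8598403930664), 68.33992004394531) [0.62493106 0.1740012  0.018     ]
((369.1723937988281, 142.26792907714844), (80.85009765625, 84.42377471923828), 109.04505920410156) [ 0.62196348 -0.17627064  0.018     ]
```

>>> apply_moves([
  {"jaw": 1, "travel": [-0.0376, -0.0432, 0], "twist": 0},
  {"jaw": 1, "travel": [-0.0376, -0.0432, 0], "twist": 0},
  {"jaw": 1, "travel": [-0.0376, -0.0432, 0], "twist": 0},
  {"jaw": 1, "travel": [-0.0376, -0.0432, 0], "twist": 0},
  {"jaw": 1, "travel": [-0.0376, -0.0432, 0], "twist": 0},
  {"jaw": 1, "travel": [-0.0376, -0.0432, 0], "twist": 0},
  {"jaw": 1, "travel": [-0.0376, -0.0432, 0], "twist": 0},
  {"jaw": 1, "travel": [-0.0376, -0.0432, 0], "twist": 0},
  {"jaw": 1, "travel": [-0.0376, -0.0432, 0], "twist": 0},
  {"jaw": 1, "travel": [-0.0376, -0.0432, 0], "twist": 0},
])

```text
time: 1.35
tcp_pos: [0.3943, 0.0046, 0.1952]
tcp_rot: [3.141, 0.0, 2.853]
ft_force: [0.5, 1.2, 0.2]
gripper_width: 0.0941
```

>>> apply_moves([
  {"jaw": 1, "travel": [0, 0, 0], "twist": 10.5},
  {"jaw": 1, "travel": [0, 0, 0], "twist": 10.5},
  {"jaw": 1, "travel": [0, 0, 0], "twist": 10.5},
  {"jaw": 1, "travel": [0, 0, 0], "twist": 10.5},
  {"jaw": 1, "travel": [0, 0, 0], "twist": 10.5},
  {"jaw": 1, "travel": [0, 0, 0], "twist": 10.5},
  {"jaw": 1, "travel": [0, 0, 0], "twist": 10.5},
  {"jaw": 1, "travel": [0, 0, 0], "twist": 10.5},
  {"jaw": 1, "travel": [0, 0, 0], "twist": 10.5},
  {"jaw": 1, "travel": [0, 0, 0], "twist": 10.5},
])

```text
time: 2.6
tcp_pos: [0.3937, 0.0065, 0.1949]
tcp_rot: [-3.141, 0.0, 1.015]
ft_force: [0.3, -0.5, 0.3]
gripper_width: 0.0944
```

>>> apply_moves([
  {"jaw": 1, "travel": [-0.0315, 0.0478, 0], "twist": 0},
  {"jaw": 1, "travel": [-0.0315, 0.0478, 0], "twist": 9.2},
  {"jaw": 1, "travel": [0, 0, 0], "twist": 0},
])

```text
time: 2.98
tcp_pos: [0.4429, -0.0998, 0.1941]
tcp_rot: [-3.139, 0.001, 0.856]
ft_force: [-0.2, 1.0, -0.3]
gripper_width: 0.0942
```

```bash
cat >> h.py <<'E'
from scipy.spatial.transform import Rotation as Ro
def wpose():
    s=state();return s["tcp_pos"],Ro.from_euler("xyz",s["tcp_rot"]).as_matrix(),s
def wray(p,R,uv,z):
    c=camera_info("wrist");T=c["T_tool_cam"];d=R@T[:3,:3]@np.linalg.inv(c["intrinsics"])@np.array([uv[0],uv[1],1.])
    C=R@T[:3,3]+p;return C+d*(z-C[2])/d[2]
E
python3 - <<'E'
from h import *
p,R,s=wpose();im=get_image("wrist");cv2.imwrite("pics/w1.png",im);np.savez("w1.npz",p=p,R=R);print(p,np.degrees(s["tcp_rot"]))
E
```

```text
[ 0.44288597 -0.09975844  0.19412812] [-1.79876401e+02  8.43259940e-02  4.90407471e+01]
```

View pics/w1.png

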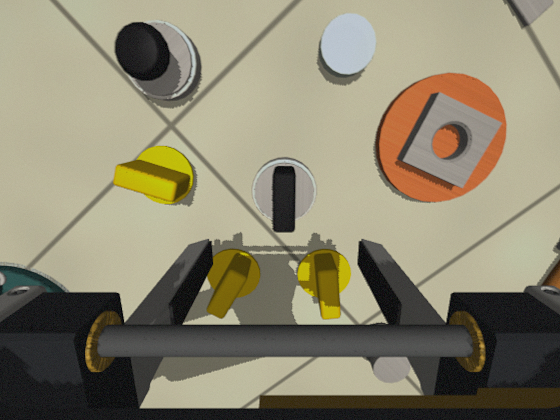

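The wrist view shows the bar upright in the image at about (284,198), so it lies parallel to tool x and midway between the fingers.

```bash
python3 - <<'E'
from h import *
d=np.load("w1.npz");p,R=d["p"],d["R"];im=cv2.imread("pics/w1.png")
m=((im.max(2)<50)*255).astype(np.uint8)[155:236,250:320]
k=max(cv2.findContours(m,0,1)[0],key=cv2.contourArea)+np.array([250,155])
print(cv2.minAreaRect(k),cv2.boundingRect(k))
r=cv2.minAreaRect(k);B=cv2.boxPoints(r)
cu,cv_=r[0]
# near (top) edges: far end row = bottom of bar in image is tool -x
x,y,w,h=cv2.boundingRect(k)
# width per row -> left/right edges
for row in range(y,y+h,6):
    c=np.where(m[row-155]>0)[0]+250;print(row,c.min(),c.max(),wray(p,R,((c.min()+c.max())/2,row),.081)[:2].round(4),((c.max()-c.min()+1)))
for rr in (y-.5,y+h-.5): print("z.081",wray(p,R,(cu,rr),.081).round(4),"z.029",wray(p,R,(cu,rr),.029).round(4))
hsv=cv2.cvtColor(im,cv2.COLOR_BGR2HSV)
lo=((hsv[...,1]<40)&(hsv[...,2]>90))
mm=(lo[145:235,240:330]*255).astype(np.uint8)
k=cv2.convexHull(max(cv2.findContours(mm,0,1)[0],key=cv2.contourArea))+np.array([240,145]);e=cv2.fitEllipse(k);print(e,wray(p,R,e[0],.026))
E
```

```text
((283.5, 198.5), (65.0, 21.0), 90.0) (273, 166, 22, 66)
166 278 291 [ 0.4673 -0.0704] 14
172 274 294 [ 0.463  -0.0746] 21
178 273 294 [ 0.4586 -0.0789] 22
184 273 294 [ 0.4545 -0.0835] 22
190 273 294 [ 0.4504 -0.0883] 22
196 273 294 [ 0.4462 -0.093 ] 22
202 273 294 [ 0.442  -0.0979] 22
208 273 294 [ 0.4378 -0.1027] 22
214 273 294 [ 0.4335 -0.1077] 22
220 273 294 [ 0.4291 -0.1127] 22
226 274 294 [ 0.4251 -0.1181] 21
z.081 [ 0.4669 -0.0693  0.081 ] z.029 [ 0.4619 -0.0745  0.029 ]
z.081 [ 0.4206 -0.1224  0.081 ] z.029 [ 0.4078 -0.1367  0.029 ]
((283.895751953125, 189.52423095703125), (65.43350982666016, 65.74494934082031), 9.318885803222656) [ 0.44291442 -0.09704608  0.026     ]
```

>>> apply_moves([
  {"jaw": 1, "travel": [0.001, -0.0015, 0.03], "twist": 0},
  {"jaw": 1, "travel": [0, 0, 0.05], "twist": 0},
  {"jaw": 1, "travel": [0, 0, 0.036], "twist": 0},
  {"jaw": 1, "travel": [0, 0, 0.02], "twist": 0},
  {"jaw": 1, "travel": [0, 0, 0], "twist": 0},
  {"jaw": 0, "travel": [0, 0, 0], "twist": 0},
  {"jaw": 0, "travel": [0, 0, 0], "twist": 0},
  {"jaw": 0, "travel": [0, 0, 0], "twist": 0},
  {"jaw": 0, "travel": [0, 0, 0], "twist": 0},
  {"jaw": 0, "travel": [0, 0, 0], "twist": 0},
], squeeze=30)

```text
time: 4.28
tcp_pos: [0.4422, -0.0956, 0.0596]
tcp_rot: [3.141, -0.0, 0.86]
ft_force: [-0.1, -0.5, 0.2]
gripper_width: 0.0474
```

>>> apply_moves([
  {"jaw": 0, "travel": [0, 0, 0], "twist": 0},
  {"jaw": 0, "travel": [0, 0, 0], "twist": 0},
  {"jaw": 0, "travel": [0, 0, 0], "twist": 0},
  {"jaw": 0, "travel": [0, 0, 0], "twist": 0},
])

```text
time: 4.78
tcp_pos: [0.4424, -0.0956, 0.0595]
tcp_rot: [3.141, -0.0, 0.861]
ft_force: [1.4, -0.1, -0.0]
gripper_width: 0.0237
```

>>> apply_moves([
  {"jaw": 0, "travel": [0, 0, -0.02], "twist": 0},
  {"jaw": 0, "travel": [0, 0, -0.04], "twist": 0},
  {"jaw": 0, "travel": [0, 0, -0.04], "twist": 0},
  {"jaw": 0, "travel": [0, 0, 0], "twist": 6},
  {"jaw": 0, "travel": [0, 0, 0], "twist": 6},
  {"jaw": 0, "travel": [0, 0, 0], "twist": 0},
])

```text
time: 5.52
tcp_pos: [0.4416, -0.0952, 0.1587]
tcp_rot: [-3.14, 0.001, 0.652]
ft_force: [-0.6, 0.5, -3.0]
gripper_width: 0.0238
```

```bash
python3 - <<'E'
from h import *
cv2.imwrite("pics/s2.png",get_image("scene"))
p,R,s=wpose();tgt=np.array([.6259,.1737,p[2]])
print(p,np.degrees(s["tcp_rot"]),s["gripper_width"],s["ft_force"],R.T@(tgt-p))
E
```

```text
[ 0.44161011 -0.09525829  0.15871328] [-1.79907345e+02  5.00324780e-02  3.74134061e+01] 0.024005862795430172 [-0.24451254 -0.05805872 -3.10976833] [ 3.09785028e-01 -1.01658992e-01 -1.06117840e-04]
```

View pics/s2.png

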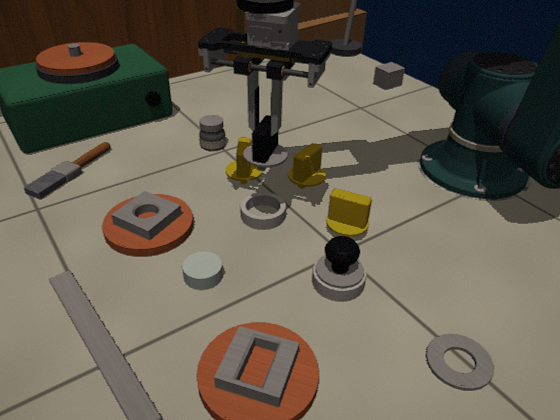

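The handle is in the grip, upright, at about (265,145), and the rest ring is empty. Next I carry it over to the slot.

>>> apply_moves([
  {"jaw": 0, "travel": [0.042, -0.0135, 0], "twist": 0},
  {"jaw": 0, "travel": [0.052, -0.017, 0], "twist": 0},
  {"jaw": 0, "travel": [0.052, -0.017, 0], "twist": 0},
  {"jaw": 0, "travel": [0.052, -0.017, 0], "twist": 0},
  {"jaw": 0, "travel": [0.052, -0.017, 0], "twist": 0},
  {"jaw": 0, "travel": [0.038, -0.0125, 0], "twist": 0},
  {"jaw": 0, "travel": [0.024, -0.0077, 0], "twist": 0},
  {"jaw": 0, "travel": [0, 0, 0], "twist": 0},
  {"jaw": 0, "travel": [0, 0, 0], "twist": 0},
])

```text
time: 6.7
tcp_pos: [0.6281, 0.1738, 0.1588]
tcp_rot: [-3.141, 0.002, 0.652]
ft_force: [-0.7, -0.3, -2.6]
gripper_width: 0.0234
```

```bash
python3 - <<'E'
from h import *
p,R,s=wpose()
a=get_image("scene");b=get_image("top");w=get_image("wrist")
cv2.imwrite("pics/s3.png",np.hstack([cv2.resize(a[240:420,170:350],(400,400)),cv2.resize(b[60:220,90:250],(400,400))]))
cv2.imwrite("pics/w3.png",w)
print(p,np.degrees(s["tcp_rot"]),s["gripper_width"],R.T@(np.array([.6259,.1737,.0715])-p))
np.savez("w3.npz",p=p,R=R)
E
```

```text
[0.62807821 0.17382631 0.15880899] [-1.79979194e+02  1.05417983e-01  3.73324746e+01] 0.0233950717802621 [-0.00164791 -0.00118881  0.08731261]
```

View pics/s3.png

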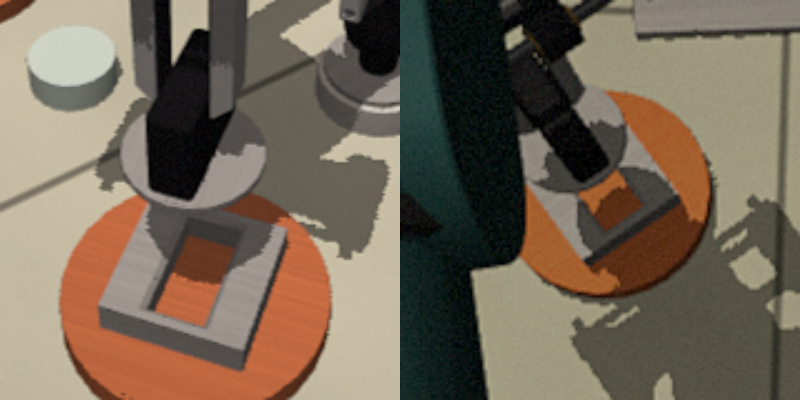

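View pics/w3.png

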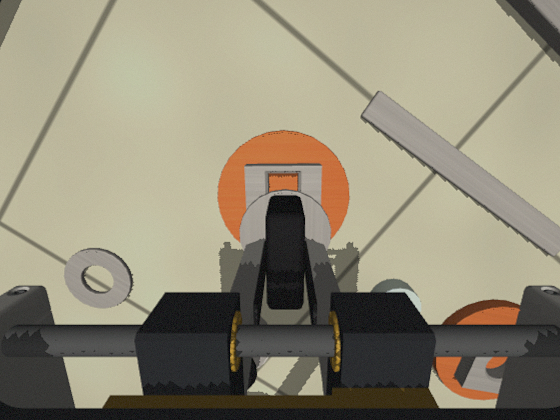

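```bash
python3 - <<'E'
from h import *
d=np.load("w3.npz");p,R=d["p"],d["R"]
for uv in [(245.5,164),(321.5,164),(266,171),(302,171)]:
    W=wray(p,R,uv,.038);print(uv,W.round(4),(R.T@(W-p)).round(4))
for uv in [(242,225),(330,225),(286,191)]: # flange
    W=wray(p,R,uv,.155-.026);print("flange",(R.T@(W-p)).round(4))
E
```

```text
(245.5, 164) [0.6346 0.2298 0.038 ] [ 0.0393 -0.0406  0.1208]
(321.5, 164) [0.6819 0.1677 0.038 ] [0.0393 0.0375 0.1207]
(266, 171) [0.6415 0.2088 0.038 ] [ 0.0321 -0.0196  0.1208]
(302, 171) [0.6641 0.1792 0.038 ] [0.0321 0.0176 0.1207]
flange [ 0.0045 -0.0331  0.0298]
flange [0.0044 0.0345 0.0298]
flange [0.0312 0.0007 0.0298]
```

>>> apply_moves([
  {"jaw": 0, "travel": [0.0025, -0.0018, 0.025], "twist": 0},
  {"jaw": 0, "travel": [0, 0, 0.025], "twist": 0},
  {"jaw": 0, "travel": [0, 0, 0.012], "twist": 0},
  {"jaw": 0, "travel": [0, 0, 0.01], "twist": 0},
  {"jaw": 0, "travel": [0, 0, 0.007], "twist": 0},
  {"jaw": 0, "travel": [0, 0, 0], "twist": 0},
  {"jaw": 0, "travel": [0, 0, 0], "twist": 0},
])

```text
time: 7.72
tcp_pos: [0.6301, 0.1776, 0.0814]
tcp_rot: [3.141, -0.001, 0.651]
ft_force: [0.1, -1.2, -2.5]
gripper_width: 0.0234
```

```bash
python3 - <<'E'
from h import *
p,R,s=wpose()
a=get_image("scene");b=get_image("wrist")
cv2.imwrite("pics/s4.png",np.hstack([cv2.resize(a[260:420,170:330],(400,400)),cv2.resize(b[120:320,180:380],(400,400))]))
print(p,s["ft_force"],s["gripper_width"])
E
```

```text
[0.63009788 0.17758338 0.0813526 ] [ 0.05607574 -1.1956459  -2.48176998] 0.023357601943725936
```

View pics/s4.png

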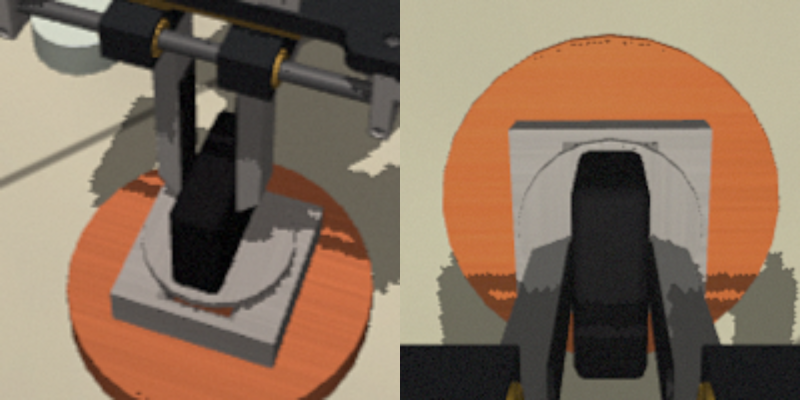

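The stub is in the slot and the flange is about 8 mm above the hub, roughly centred, with no contact force. Now I lower it the rest of the way.

>>> apply_moves([
  {"jaw": 0, "travel": [0, 0, 0.004], "twist": 0},
  {"jaw": 0, "travel": [0, 0, 0.003], "twist": 0},
  {"jaw": 0, "travel": [0, 0, 0.001], "twist": 0},
  {"jaw": 0, "travel": [0, 0, 0], "twist": 0},
  {"jaw": 0, "travel": [0, 0, 0], "twist": 0},
])

```text
time: 8.45
tcp_pos: [0.6296, 0.1774, 0.0735]
tcp_rot: [3.141, -0.0, 0.651]
ft_force: [-3.0, -0.8, 5.9]
gripper_width: 0.0235
```

>>> apply_moves([
  {"jaw": 0.6, "travel": [0, 0, 0], "twist": 0},
  {"jaw": 0.6, "travel": [0, 0, 0], "twist": 0},
  {"jaw": 0.6, "travel": [0, 0, 0], "twist": 0},
  {"jaw": 0.6, "travel": [0, 0, 0], "twist": 0},
  {"jaw": 0.6, "travel": [0, 0, -0.015], "twist": 0},
  {"jaw": 0.6, "travel": [0, 0, -0.04], "twist": 0},
  {"jaw": 0.6, "travel": [0, 0, -0.05], "twist": 0},
  {"jaw": 0.6, "travel": [0, 0, -0.04], "twist": 0},
  {"jaw": 0.6, "travel": [0, 0, 0], "twist": 0},
  {"jaw": 0.6, "travel": [0, 0, 0], "twist": 0},
])

```text
time: 9.7
tcp_pos: [0.6294, 0.1774, 0.2171]
tcp_rot: [-3.141, 0.0, 0.651]
ft_force: [0.3, -0.7, -0.5]
gripper_width: 0.0565
```

```bash
python3 - <<'E'
from h import *
p,R,s=wpose()
a=get_image("scene");b=get_image("wrist")
cv2.imwrite("pics/s5.png",np.hstack([cv2.resize(a[260:420,170:330],(400,400)),cv2.resize(b[100:300,180:380],(400,400))]));cv2.imwrite("pics/w5.png",b)
np.savez("w5.npz",p=p,R=R);print(p,s["ft_force"],s["gripper_width"])
m=((b.max(2)<50)*255).astype(np.uint8)[100:260,240:330]
k=max(cv2.findContours(m,0,1)[0],key=cv2.contourArea)+np.array([240,100]);print(cv2.minAreaRect(k),cv2.boundingRect(k))
x,y,w,h=cv2.boundingRect(k);A=wray(p,R,(x+w/2-.5,y-.5),.043);B=wray(p,R,(x+w/2-.5,y+h-.5),.095)
print(A,B,(A+B)/2,np.linalg.norm((A-B)[:2]))
E
```

```text
[0.62935769 0.17743099 0.2171164 ] [ 0.34312621 -0.68574025 -0.50002028] 0.056479698321314734
((285.5, 199.5), (63.0, 21.0), 90.0) (275, 168, 22, 64)
[0.65207573 0.19395625 0.043     ] [0.60191523 0.15584562 0.095     ] [0.62699548 0.17490094 0.069     ] 0.06299600340552627
```

View pics/s5.png

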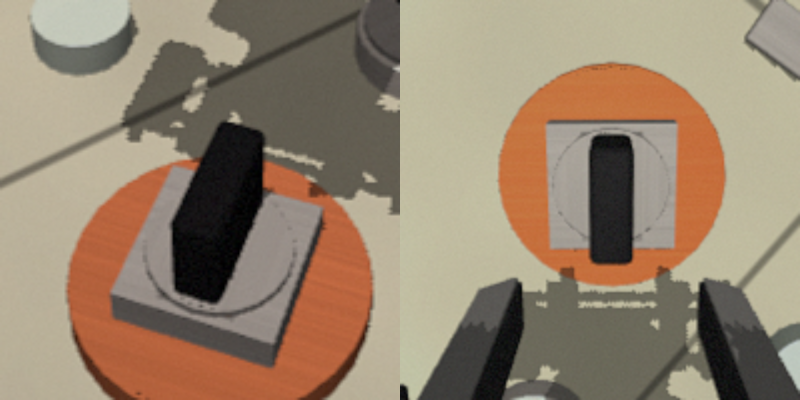

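The handle is seated with its flange on the hub. The grip centre measures (0.627, 0.175) against the slot at (0.626, 0.174). The puck looks undisturbed and the gripper is clear, so I'm handing in.

```bash
python3 -c "
from plant import *
print(finish_job())"
```

```text
the job is handed in; nothing more can be done
None
```

The black bar-grip handle is fitted to the slotted copper disc, released, and the job is handed in; no verdict was reported. I gripped it 24 mm across the bar, lifted it off its ring and turned it about 12° to the slot's line. I then lowered it in the grip until contact showed about 8 N, opened the jaws and withdrew straight up.

**Last checks before hand-in:**
- **Seating:** the grip centre measured within about 2 mm of the slot centre, assuming it stands at seated height. In the pictures the flange is flat on the hub and the bar is upright and in line.
- **Gripper:** it was about 0.15 m above the handle, with wrist force back to about zero.
- **Puck:** it looked undisturbed in the pictures, but I did not measure its position again.
- **Time:** the clock read about 10 s at the end.

The estimates of the handle's centre along the bar differed by 2–3 mm between views, which is well inside the 10 mm play. No check failed.

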